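Key the sample carousel home and lock it

ROBOT

A 6-joint arm with a two-finger parallel gripper is mounted at the origin on the work surface. World frame = base frame: x ahead of the robot, y to its left, z up, the work surface at z = 0. Lengths are in m, angles in degrees, forces in N, time in s.
With the tool pointing down it reaches from about 0.325 to 0.9 m from the base axis. Payload 6.1 kg.
Tool frame: the origin (TCP) lies on the mounting face of the last link; the fingertips stand 182 mm ahead of it and the grasp point (between the pads) lies 164 mm ahead of it; z points along the fingers, y is the line along which they close (so a half turn about z gives the same grasp; the last joint's range is limited). The gripper opens to 87 mm and grips with 3 to 60 N. Pads are 19 mm wide; open, the fingers measure 117 mm over their backs; the gripper's body (75 mm by 190 mm) begins 51 mm behind the grasp point.
Start: joints at [58.665, 12.628, 87.462, -0, 79.91, -7.225], TCP at [0.255, 0.57, 0.405] pointing down, gripper open.
Joint ranges: [-170.65, 170.65], [-52.31, 119.04], [5.05, 147.46], [-71.25, 251.25], [11.57, 151.72], [-153.62, 153.62]. Speed limits (degrees/s): [147.25, 147.25, 172.46, 180, 180, 180].

INTERFACE

Orientations are given as [roll, pitch, yaw] about the fixed x, y, z axes, in that order (R = Rz(yaw) Ry(pitch) Rx(roll)).
In Python, from station import readout, optics, bot gives the robot as it stands.
- The arm moves only by the shell command python3 -m jog 'ROWS'. ROWS is JSON, one flat list of numbers, 7 for each row, row after row: the shift along the world's x, y, z in m, then the turn, a rotation vector about the world's x, y, z in degrees, then the closure in counts, from 0 (fully open) to 255 (shut). In form: [tx, ty, tz, ax, ay, az, grip, tx, ty, tz, ax, ay, az, grip, ...]. A call has 1 to 12 rows; each row is the pose to reach, as a shift and turn from the pose commanded when the call began; what a row does not reach only later rows make up. A row lasts 1/10 s, in which the tool goes at most 50 mm and 8.59 degrees, less where a joint would pass 70% of its speed; a pose out of reach is approached as far as the arm can. A call with a gripper value outside its range is refused whole. The fingers move at their own pace and stop on an object; the grip force is fixed at half the most. Time passes only in rows, so rows that repeat a pose let the fingers close. It gives the time, the measured TCP pose, the force, the opening and the grip force at its end, in the units of the state.
- readout.get_state(): the state, without advancing time (a new reading comes with each control period).
- optics.camera(name): name is "scene" or "side" or "wrist"; returns the picture (384x512x3 uint8, red, green, blue); there is no depth.
- optics.get_calibration(name): a dict with "K" (3x3 intrinsics, pixels), "xyz" and "attitude" of the camera in the world; the wrist camera has in their place "mount" (4x4, takes a point from camera to tool coordinates, whose origin is the TCP and whose axes are the flange's). Camera axes: x right, y up, looking along -z (the intrinsics and any distortion apply to the point x, -y, -z); pixel columns grow to the right and rows downward; lengths in m; the calibration is good to about 2 mm. A picture is of the moment at which its call begins: read the wrist's pose just before it. get_calibration takes no time and is no camera call.
- bot.sign_off(): hands the job in; it is judged then, once.
The state is a dict: "time_s": time; "joint_pos": joint angles; "dq": joint speeds; "tau": joint torques, N m; "tool_pos": TCP position; "eef_rot": TCP orientation; "force": force on the tool from outside, world axes, zero at the start; "torque": the same for the moment, N m; "gripper_width": opening from 0.0 (shut) to 1.0 (fully open); "gripper_force": force on a finger pad.
Only numpy, scipy, OpenCV 4.12 (cv2) and the standard library are available. Lean on these libraries where they do the work, as an engineer would, in place of code of your own. Each camera call takes 0.05 s, during which the arm holds its last target. There are 200 camera calls.

TASK

The loaded sample carousel was set on the analyser's spindle without engaging its keys, so it rides too high. Turn it where it sits, without lifting it off or tipping it, until it finds its keys and drops fully home, then swing the red lock lever all the way in over its rim. Leave the other things on the bench and deck where they stand.

Things in the scene. Friction and masses are not known exactly. Their poses are not given: they have to be found in the camera images.
- sampler: fixed navy sampler module. Origin on the bench directly below the spindle; z up, -x its front (towards the robot), +y its left. Deck x -115 to 115, y -175 to 270 mm, top 50 mm above the bench. A fixed collar on it rings the carousel: radii 89 to 95, top 63 mm above the bench. A tower stands on its left part: x -30 to 118, y 126 to 271, top 180 mm above the bench
- spindle (a point): point on the vertical spindle (16 mm thick, top 78 mm above the bench), 53 mm above the bench, straight above the sampler's origin: the carousel's origin lies here when home. Axes as the sampler's
- keys (a point): centre of the fixed hub under the carousel, 50 mm above the bench. Its three keys stand 7 mm above home level at different radii. Its angle differs every time, unseen. They fit the carousel at one angle per full turn, catch about 7 degrees wide; turned slowly (under 1 rad/s) the carousel then drops 7 mm by its own weight and is held within a few degrees; if it hangs, ease it back a little
- carousel: loose sample carousel, aluminium top, orange side, 170 mm diameter, 12 mm thick, 0.22 to 0.41 kg, turned about the spindle by 1 to 5 N at a post, either way. Origin: centre of its underside, 60 mm above the bench while riding on the keys, 53 mm when home (orange side then hidden in the collar). It starts level, at least 40 degrees from the fit
- post (a point): top centre of the carousel's orange post. Three upright posts of 10 mm diameter stand on the carousel 60 mm from its centre: the orange one on its +x axis, two black ones at 120 and 240 degrees. They rise 28 mm above its top, 40 mm above its underside
- lock_lever (a joint): red lock lever's angle, rad: 0 open (arm along the sampler's -x), growing clockwise seen from above, 1.57 pointing at the spindle with its end 2.5 mm above the homed carousel's rim, 1.65 stop. Vertical pivot at x 0, y -135 mm of the sampler; arm 62 long, 14 wide, 6 thick, underside 67.5 mm above the bench. Stays where left; a carousel not home blocks it
- lever_pin (a point): top centre of the upright steel pin on the lock lever, 30 mm from its pivot; pin 10 mm diameter, 32 mm high above the arm, top 105.5 mm above the bench; about 2 N on it swings the lever
- vial_a: bystander: small vial, 22 mm diameter, 45 mm high, standing on the deck's front right corner; origin at its foot
- pan_tin: bystander: small round tin, 40 mm diameter, 22 mm high, on the deck's rear right corner; origin at its foot
- wash_bottle: bystander: white bottle, red cap, 60 mm diameter, 170 mm high, standing on the bench in front of the tower; origin at its foot
- jar: bystander: jar 60 mm diameter, 75 mm high, on the bench right of the sampler; origin at its foot
- spatula: bystander: slim steel lab spatula 180 mm long, 14 mm wide, 6 mm thick, lying on the bench in front of the sampler; origin under its middle
- mouse: bystander: black computer mouse 100 x 58 x 31 mm on the bench at the right; origin at its underside

How it is judged:
By the outcome, as a careful person would: the job done as asked, in the order asked, and still so for the second after the job is handed in, with the robot touching nothing.
It also fails if it takes over 72 s, if anything falls off the work surface, if the arm or the gripper's body presses on something with over 40 N, if the wrist force passes 120 N, or if a joint passes its speed limit or range.

## Working session

There is one attempt and no reset: what is moved stays moved. The work goes in short steps, Python scripts to look and compute and a shell command to move; the robot and the scene stay as the last step left them, time stands still between calls to the robot, and variables do not carry over. Pictures are saved under pics/ and viewed, at most 10 in all, crops included, and the job is handed in when it is done.

```bash
mkdir -p pics; python3 - <<'E'
from station import readout, optics, bot
import cv2, numpy as np
s=readout.get_state(); print({k:np.round(v,3).tolist() for k,v in s.items()})
ims=[]
for n in ["scene","side"]:
    im=optics.camera(n); cv2.imwrite(f"pics/{n}0.png",im[:,:,::-1]); c=optics.get_calibration(n); print(n,c)
print(optics.get_calibration("wrist"))
E
```

```text
{'time_s': 0.0, 'joint_pos': [58.665, 12.676, 87.526, -0.002, 79.912, -7.228], 'dq': [0.04, -0.007, 0.032, -0.075, 0.033, -0.071], 'tau': [-0.001, -49.465, -38.735, 0.07, 0.058, -0.0], 'tool_pos': [0.255, 0.57, 0.404], 'eef_rot': [-179.887, -0.013, 155.894], 'force': [0.586, -0.066, -0.731], 'torque': [-0.057, -0.028, -0.056], 'gripper_force': 0.0, 'gripper_width': 0.999}
scene {'K': array([[364.49756954,   0.        , 252.53336392],
       [  0.        , 364.49756954, 193.550855  ],
       [  0.        ,   0.        ,   1.        ]]), 'xyz': array([0.8369438 , 0.32592452, 0.97658746]), 'attitude': array([ 29.0500327 ,   0.1688105 , 146.33293057])}
side {'K': array([[411.15632742,   0.        , 253.68609568],
       [  0.        , 411.15632742, 197.26947913],
       [  0.        ,   0.        ,   1.        ]]), 'xyz': array([ 0.02310823, -0.66409919,  0.93587285]), 'attitude': array([ 42.02701512,  -0.7611901 , -41.96793337])}
{'K': array([[269.02700199,   0.        , 256.54632657],
       [  0.        , 269.02700199, 190.41143449],
       [  0.        ,   0.        ,   1.        ]]), 'mount': array([[-3.55307364e-04,  9.65966980e-01,  2.58665166e-01,
         7.02510703e-02],
       [ 9.99999878e-01,  2.54735294e-04,  4.22327600e-04,
         4.72758795e-04],
       [ 3.42063369e-04,  2.58665284e-01, -9.65966953e-01,
         1.86192312e-02],
       [ 0.00000000e+00,  0.00000000e+00,  0.00000000e+00,
         1.00000000e+00]])}
```

View pics/scene0.png

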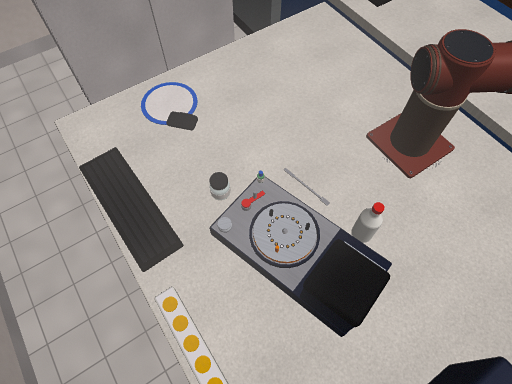

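View pics/side0.png

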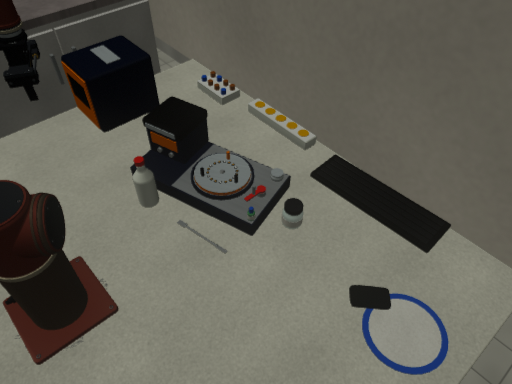

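Scene view: carousel centre/spindle is at about (285,230), orange post (277,246), lever pivot (246,203) with its tip at (264,193), and tower corner at lower right. Side view: spindle (223,172), orange post top (228,152), lever pivot (262,190), vial (251,212).

```bash
cat > h.py <<'E'
import numpy as np, cv2
from scipy.spatial.transform import Rotation as R
from station import readout, optics, bot
def campose(n, s=None):
    c=optics.get_calibration(n)
    if n=="wrist":
        s=s or readout.get_state(); M=np.eye(4); M[:3,:3]=R.from_euler('xyz',s['eef_rot'],degrees=True).as_matrix(); M[:3,3]=s['tool_pos']
        M=M@c['mount']; return c['K'],M[:3,:3],M[:3,3]
    return c['K'],R.from_euler('xyz',c['attitude'],degrees=True).as_matrix(),c['xyz']
def ray(cp,u,v,z):
    K,Rm,t=cp; d=np.linalg.inv(K)@[u,v,1]; d=Rm@(d*[1,-1,-1]); return t+d*(z-t[2])/d[2]
def proj(cp,p):
    K,Rm,t=cp; q=K@((Rm.T@(np.array(p)-t))*[1,-1,-1]); return q[:2]/q[2]
E
python3 - <<'E'
from h import *
a,b=campose("scene"),campose("side")
for nm,z,p,q in [("spindle",.078,(285,230),(223,172)),("post",.1,(277,244),(228,152)),("pivot",.075,(246,203),(262,190)),("vial",.095,(261,172),(251,209)),("bottle",.17,(378,207),(139,160)),("jar",.075,(219,179),(293,206)),("spat1",.003,(286,170),(224,250)),("spat2",.003,(327,203),(180,223))]:
    print(nm,ray(a,*p,z).round(3),ray(b,*q,z).round(3))
E
```

```text
spindle [0.552 0.05  0.078] [0.548 0.038 0.078]
post [0.599 0.077 0.1  ] [0.6   0.078 0.1  ]
pivot [ 0.593 -0.077  0.075] [ 0.587 -0.09   0.075]
vial [ 0.508 -0.128  0.095] [ 0.504 -0.135  0.095]
bottle [0.353 0.156 0.17 ] [0.349 0.149 0.17 ]
jar [ 0.616 -0.186  0.075] [ 0.611 -0.191  0.075]
spat1 [ 0.404 -0.138  0.003] [ 0.404 -0.138  0.003]
spat2 [0.371 0.026 0.003] [0.368 0.019 0.003]
```

```bash
python3 -m jog '[0.295,-0.526,0,0,0,58,190,0.295,-0.526,0,0,0,58,190,0.295,-0.526,0,0,0,58,190,0.295,-0.526,0,0,0,58,190,0.295,-0.526,0,0,0,58,190,0.295,-0.526,0,0,0,58,190,0.295,-0.526,0,0,0,58,190,0.295,-0.526,0,0,0,58,190,0.295,-0.526,0,0,0,58,190,0.295,-0.526,0,0,0,58,190,0.295,-0.526,0,0,0,58,190,0.295,-0.526,0,0,0,58,190]'
python3 -m jog '[0,0,0,0,0,0,190,0,0,0,0,0,0,190,0,0,0,0,0,0,190,0,0,0,0,0,0,190]'
python3 - <<'E'
from h import *
s=readout.get_state(); im=optics.camera("wrist"); cv2.imwrite("pics/w1.png",im[:,:,::-1])
print(s['tool_pos'],s['eef_rot'],s['joint_pos'],s['gripper_width'],s['force'])
print(proj(campose("wrist",s),[.55,.044,.078]))
E
```

```text
time_s: 1.3
tool_pos: [0.5362, 0.0686, 0.4045]
eef_rot: [180.0, -0.0, -146.1]
force: [0.9, 0.2, -0.6]
gripper_width: 0.255
gripper_force: 0.0
time_s: 1.7
tool_pos: [0.5352, 0.0719, 0.4046]
eef_rot: [180.0, -0.0, -146.0]
force: [-0.2, 0.2, 0.2]
gripper_width: 0.25
gripper_force: 0.0
[0.53520474 0.0718619  0.40457259] [ 1.79970231e+02 -1.49148275e-02 -1.46002759e+02] [-7.26767647e-01  1.00042219e+00  1.00179848e+02  1.62790815e-02
  7.88489459e+01 -1.24727157e+02] 0.2502100662614195 [-0.18697538  0.18436065  0.24282616]
[229.66359757 177.54046283]
```

View pics/w1.png

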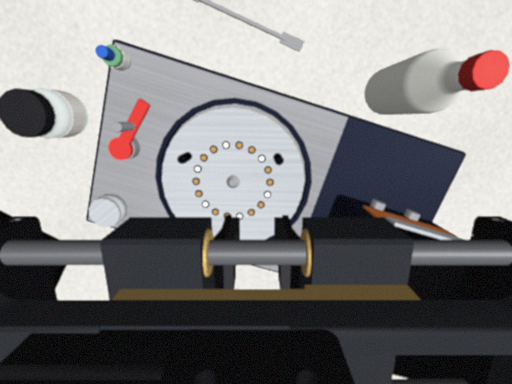

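Wrist view: spindle (233,182), black post tops about (183,158) and (278,158), lever pivot (121,149) with its tip at (144,101). The orange post is hidden behind the gripper.

```bash
python3 - <<'E'
from h import *
cp=campose("wrist")
P={}
for nm,z,p in [("sp",.078,(233,182)),("b1",.1,(181,158)),("b2",.1,(278,157)),("piv",.0735,(121,149)),("tip",.0735,(144,101)),("pin",.1055,(121,127)),("vial",.095,(103,51)),("c1",.05,(115,41)),("c2",.05,(464,154)),("c3",.05,(89,219))]:
    P[nm]=ray(cp,*p,z)[:2]; print(nm,P[nm].round(4))
an=lambda v:np.degrees(np.arctan2(v[1],v[0]))
for n in ("b1","b2"): v=P[n]-P["sp"]; print(n,np.linalg.norm(v),an(v))
v=P["sp"]-P["piv"]; print("yaw",an(v)-90,np.linalg.norm(v), an(P["c1"]-P["c3"])-180, an(P["c2"]-P["c1"])-90)
# from collar: ellipse of dark ring outer edge at z .063, predicted
E
```

```text
sp [0.5525 0.0502]
b1 [ 0.556  -0.0112]
b2 [0.4973 0.0739]
piv [ 0.593 -0.078]
tip [ 0.5313 -0.0807]
pin [ 0.5611 -0.0767]
vial [ 0.5085 -0.1283]
c1 [ 0.4964 -0.1465]
c2 [0.368  0.2713]
c3 [ 0.7091 -0.0799]
b1 0.06151146962027808 -86.7242867958835
b2 0.06008634425349734 156.7249065800677
yaw 17.5376017478564 0.13443168880632136 -342.59965932029377 17.085986272834546
```

```bash
python3 -m jog '[0.0665,0.0125,0,0,0,0,190,0.0665,0.0125,0,0,0,0,190,0.0665,0.0125,-0.04,0,0,0,190,0.0665,0.0125,-0.08,0,0,0,190,0.0665,0.0125,-0.1,0,0,0,190,0.0665,0.0125,-0.115,0,0,0,190,0.0665,0.0125,-0.1265,0,0,0,190,0.0665,0.0125,-0.1265,0,0,0,190,0.0665,0.0125,-0.1265,0,0,0,190]'
python3 - <<'E'
from h import *
s=readout.get_state(); print(s['tool_pos'],s['eef_rot'])
a=optics.camera("scene")[190:290,230:350,::-1]; b=optics.camera("side")[120:220,170:290,::-1]
cv2.imwrite("pics/d1.png",np.vstack([cv2.resize(a,None,fx=3,fy=3,interpolation=2),cv2.resize(b,None,fx=3,fy=3,interpolation=2)]))
E
```

```text
time_s: 2.65
tool_pos: [0.6027, 0.0833, 0.2794]
eef_rot: [-179.9, 0.1, -146.1]
force: [-0.6, 0.8, 0.9]
gripper_width: 0.255
gripper_force: 0.0
[0.6026865  0.08334013 0.27935198] [-1.79948655e+02  7.54745144e-02 -1.46088622e+02]
```

View pics/d1.png

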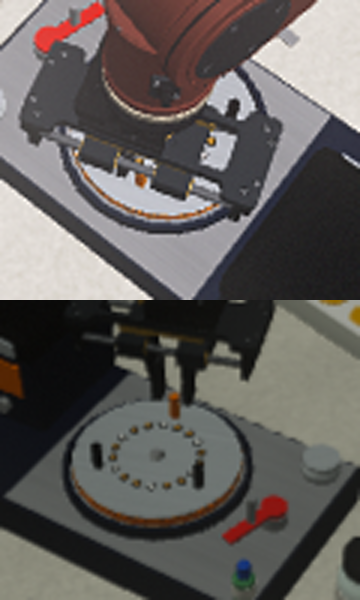

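The orange post stands between the fingertips. Next I compute the orbit shifts.

```bash
python3 - <<'E'
from h import *
for a0 in (34,-14,-62,-110,-158):
    f=lambda a:60*np.array([np.cos(np.radians(a)),np.sin(np.radians(a))])
    print(a0,[tuple((f(a0-4*k)-f(a0)).round(0).astype(int)) for k in range(1,13)] )
E
```

```text
34 [(np.int64(2), np.int64(-4)), (np.int64(4), np.int64(-7)), (np.int64(6), np.int64(-11)), (np.int64(7), np.int64(-15)), (np.int64(8), np.int64(-19)), (np.int64(9), np.int64(-23)), (np.int64(10), np.int64(-27)), (np.int64(10), np.int64(-31)), (np.int64(10), np.int64(-36)), (np.int64(10), np.int64(-40)), (np.int64(9), np.int64(-44)), (np.int64(8), np.int64(-48))]
-14 [(np.int64(-1), np.int64(-4)), (np.int64(-3), np.int64(-8)), (np.int64(-4), np.int64(-12)), (np.int64(-6), np.int64(-15)), (np.int64(-8), np.int64(-19)), (np.int64(-11), np.int64(-22)), (np.int64(-14), np.int64(-26)), (np.int64(-17), np.int64(-29)), (np.int64(-20), np.int64(-31)), (np.int64(-23), np.int64(-34)), (np.int64(-26), np.int64(-36)), (np.int64(-30), np.int64(-38))]
-62 [(np.int64(-4), np.int64(-2)), (np.int64(-8), np.int64(-3)), (np.int64(-12), np.int64(-5)), (np.int64(-16), np.int64(-6)), (np.int64(-20), np.int64(-6)), (np.int64(-24), np.int64(-7)), (np.int64(-28), np.int64(-7)), (np.int64(-32), np.int64(-7)), (np.int64(-37), np.int64(-6)), (np.int64(-41), np.int64(-6)), (np.int64(-45), np.int64(-5)), (np.int64(-49), np.int64(-3))]
-110 [(np.int64(-4), np.int64(2)), (np.int64(-8), np.int64(3)), (np.int64(-11), np.int64(5)), (np.int64(-15), np.int64(8)), (np.int64(-18), np.int64(10)), (np.int64(-21), np.int64(13)), (np.int64(-24), np.int64(16)), (np.int64(-27), np.int64(19)), (np.int64(-29), np.int64(23)), (np.int64(-31), np.int64(26)), (np.int64(-33), np.int64(30)), (np.int64(-35), np.int64(34))]
-158 [(np.int64(-1), np.int64(4)), (np.int64(-3), np.int64(8)), (np.int64(-3), np.int64(12)), (np.int64(-4), np.int64(16)), (np.int64(-4), np.int64(20)), (np.int64(-4), np.int64(25)), (np.int64(-4), np.int64(29)), (np.int64(-3), np.int64(33)), (np.int64(-3), np.int64(37)), (np.int64(-1), np.int64(41)), (np.int64(0), np.int64(45)), (np.int64(2), np.int64(49))]
```

```bash
python3 -m jog '[0.002,-0.004,-0.003,0,0,-4,190,0.004,-0.007,-0.003,0,0,-8,190,0.006,-0.011,-0.003,0,0,-12,190,0.007,-0.015,-0.003,0,0,-16,190,0.008,-0.019,-0.003,0,0,-20,190,0.009,-0.023,-0.003,0,0,-24,190,0.010,-0.027,-0.003,0,0,-28,190,0.010,-0.031,-0.003,0,0,-32,190,0.010,-0.036,-0.003,0,0,-36,190,0.010,-0.040,-0.003,0,0,-40,190,0.009,-0.044,-0.003,0,0,-44,190,0.008,-0.048,-0.003,0,0,-48,190]'
cat > look.py <<'E'
from h import *
import sys
s=readout.get_state(); print(s['tool_pos'],s['eef_rot'],s['force'])
ims=[]
for n in ("scene","side"):
    im=optics.camera(n); c=proj(campose(n),[.5525,.05,.07]).astype(int)
    hsv=cv2.cvtColor(im,cv2.COLOR_RGB2HSV); m=((hsv[...,0]>7)&(hsv[...,0]<20)&(hsv[...,1]>150)&(hsv[...,2]>80))
    cr=slice(c[1]-50,c[1]+50),slice(c[0]-60,c[0]+60); mm=m[cr].astype(np.uint8)
    k,l,st,ce=cv2.connectedComponentsWithStats(mm); print(n,[(st[i,4],ray(campose(n),*(ce[i]+[c[0]-60,c[1]-50]),.086)[:2].round(3).tolist()) for i in range(1,k) if st[i,4]>5], mm.sum())
    ims.append(cv2.resize(im[cr],None,fx=3,fy=3,interpolation=2)[:,:,::-1])
cv2.imwrite(sys.argv[1],np.vstack(ims))
E
python3 look.py pics/d2.png
```

```text
time_s: 3.95
tool_pos: [0.6106, 0.0354, 0.2765]
eef_rot: [179.9, 0.1, 165.7]
force: [0.1, 1.9, -0.8]
gripper_width: 0.254
gripper_force: 1.1
[0.61063604 0.03535113 0.27652787] [1.79915760e+02 9.57703515e-02 1.65720804e+02] [ 0.09390414  1.90241944 -0.84012914]
scene [(np.int32(14), [0.617, 0.112])] 49
side [(np.int32(131), [0.494, 0.245]), (np.int32(21), [0.459, 0.019])] 173
```

View pics/d2.png

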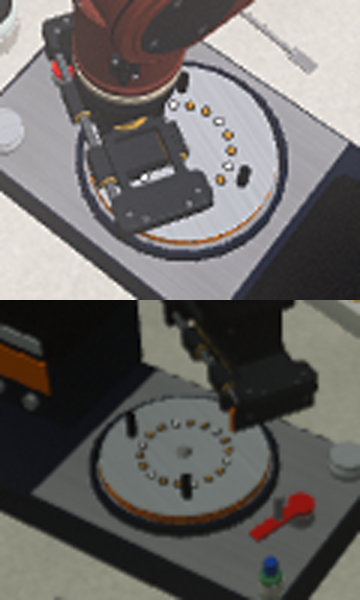

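Carousel is following (push about 2 N), still level, with its orange side visible. Continuing.

```bash
python3 -m jog '[-0.001,-0.004,0,0,0,-4,190,-0.003,-0.008,0,0,0,-8,190,-0.004,-0.012,0,0,0,-12,190,-0.006,-0.015,0,0,0,-16,190,-0.008,-0.019,0,0,0,-20,190,-0.011,-0.022,0,0,0,-24,190,-0.014,-0.026,0,0,0,-28,190,-0.017,-0.029,0,0,0,-32,190,-0.020,-0.031,0,0,0,-36,190,-0.023,-0.034,0,0,0,-40,190,-0.026,-0.036,0,0,0,-44,190,-0.030,-0.038,0,0,0,-48,190]'
python3 look.py pics/d3.png
```

```text
time_s: 5.25
tool_pos: [0.5806, -0.0031, 0.2763]
eef_rot: [179.9, 0.1, 117.8]
force: [-0.1, -0.6, -0.1]
gripper_width: 0.25
gripper_force: 0.0
[ 0.58063243 -0.00308385  0.27634331] [1.79914463e+02 7.63855799e-02 1.17844389e+02] [-0.1235796  -0.57147526 -0.06752279]
scene [] 58
side [(np.int32(137), [0.494, 0.244])] 158
```

Push force vanished; look.

View pics/d3.png

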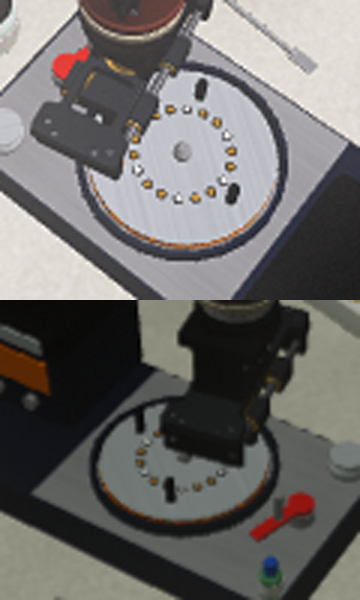

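```bash
python3 - <<'E'
from h import *
cp=campose("scene"); c=proj(cp,[.5525,.05,.07]).astype(int)
cs=campose("side"); c2=proj(cs,[.5525,.05,.07]).astype(int)
for w,P in (("d2",[(183,72),(243,170)]),("d3",[(202,82),(234,185)])):
  for p in P:
    for z in (.1,.093):
      v=ray(cp,c[0]-60+p[0]/3,c[1]-50+p[1]/3,z)[:2]-[.5525,.05]; print(w,z,np.hypot(*v).round(4),np.degrees(np.arctan2(v[1],v[0])).round(1))
for w,P in (("d2",[(130,411),(186,476)]),("d3",[(139,410),(170,480)])):
  for p in P:
    for z in (.1,.093):
      v=ray(cs,c2[0]-60+p[0]/3,c2[1]-50+(p[1]-300)/3,z)[:2]-[.5525,.05]; print("side",w,z,np.hypot(*v).round(4),np.degrees(np.arctan2(v[1],v[0])).round(1))
E
```

```text
d2 0.1 0.064 -124.9
d2 0.093 0.0677 -125.4
d2 0.1 0.0577 114.2
d2 0.093 0.0571 117.2
d3 0.1 0.0568 -142.1
d3 0.093 0.0604 -141.8
d3 0.1 0.0599 98.5
d3 0.093 0.0586 101.0
side d2 0.1 0.0579 112.9
side d2 0.093 0.0625 107.0
side d2 0.1 0.0657 -125.2
side d2 0.093 0.0588 -125.0
side d3 0.1 0.0509 107.0
side d3 0.093 0.0561 100.9
side d3 0.1 0.0711 -137.7
side d3 0.093 0.0644 -138.9
```

The measurements agree on post tops at z 93 mm, which means it has dropped: the orange post is at about -21° and the fingers went free over it. Lifting and moving to a view of lever and rim.

```bash
python3 -m jog '[0,0,0.03,0,0,0,190,0.01,-0.01,0.07,0,0,8,190,0.02,-0.03,0.085,0,0,16,190,0.04,-0.047,0.085,0,0,24,190,0.04,-0.047,0.085,0,0,32,190,0.04,-0.047,0.085,0,0,40,190,0.04,-0.047,0.085,0,0,48,190,0.04,-0.047,0.085,0,0,56,190,0.04,-0.047,0.085,0,0,60,190,0.04,-0.047,0.085,0,0,60,190,0.04,-0.047,0.085,0,0,60,190]'
python3 - <<'E'
from h import *
s=readout.get_state(); im=optics.camera("wrist"); cv2.imwrite("pics/w2.png",im[:,:,::-1])
cp=campose("wrist",s)
for p in [(.5525,.05,.078),(.593,-.0785,.0735),(.563,-.0775,.1055)]: print(proj(cp,p))
E
python3 look.py pics/d4.png
```

```text
time_s: 6.45
tool_pos: [0.6205, -0.0498, 0.3607]
eef_rot: [-180.0, 0.0, 177.9]
force: [-0.6, 1.3, -0.0]
gripper_width: 0.255
gripper_force: 0.0
[359.13794357 116.45711551]
[226.8902683  163.16935766]
[221.77531265 134.62758449]
[ 0.62040879 -0.04986205  0.36056267] [-1.79991702e+02  3.25584715e-02  1.77864179e+02] [0.08108017 0.50459011 0.27650042]
scene [(np.int32(17), [0.609, 0.029])] 70
side [(np.int32(128), [0.495, 0.246]), (np.int32(13), [0.605, 0.026])] 163
```

View pics/w2.png

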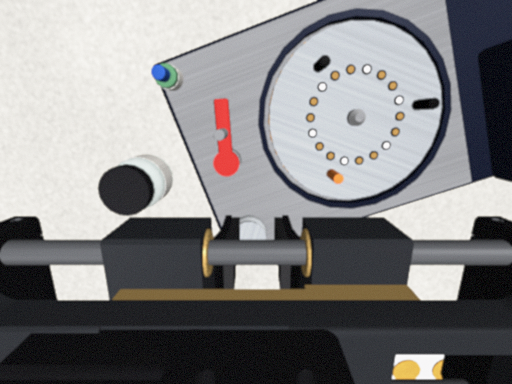

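View pics/d4.png

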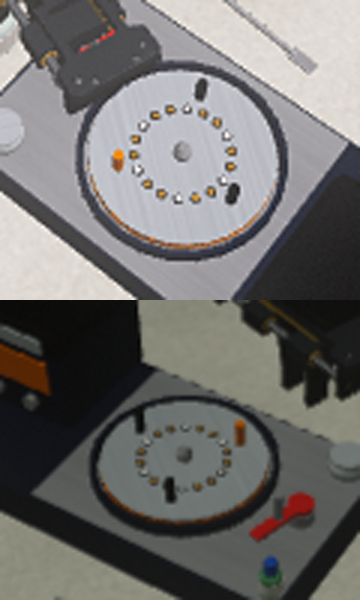

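Wrist view: pin at (220,133) as predicted, lever pivot (227,162), orange post now at (337,177); the carousel looks level and central in the collar. I check numerically that it is fully down.

```bash
python3 - <<'E'
from h import *
for f in ("d1","d2","d3","d4"):
    im=cv2.imread(f"pics/{f}.png").astype(int)
    if f=="d1": continue
    print(f)
    for x in (120,185,240):
        r=slice(490,545,3) if x==185 else slice(470,545,3)
        o=(im[r,x-4:x+5,2]-im[r,x-4:x+5,0]).mean(1); print(x,o.round(0).astype(int).tolist(),o.clip(0).sum().round())
# predicted visible rim pixels
cs=campose("side")
for z in (.072,.065,.063): print(z,[proj(cs,[.5525+.085*np.cos(a),.05+.085*np.sin(a),z])[1].round(2) for a in np.radians([-110,-135,-160])])
# wrist scale fit of post tops
cp=campose("wrist")
px=np.array([(336,176),(321,64),(430,104)])
for z in (.1,.093):
    q=np.array([ray(cp,*p,z)[:2] for p in px]); print(z,[np.linalg.norm(q[i]-q[i-1]).round(4) for i in range(3)],q.mean(0).round(4))
E
```

```text
d2
120 [-4, -4, -4, -4, -4, -4, -4, 0, 15, 45, 63, 48, 13, -6, -4, -2, -1, -1, 0, 1, 1, 0, -2, -4, -2] 185.0
185 [1, 0, 0, -2, -4, -4, -4, -3, 3, 48, 55, 37, -5, -2, 0, 0, -1, 1, 0] 145.0
240 [-4, -4, -4, -4, -4, -4, -4, -4, -4, 5, 29, 51, 44, 8, -4, -3, -1, -1, 0, 0, 0, 0, 0, 1, 0] 140.0
d3
120 [-4, -4, -4, -4, -4, -4, -4, -4, -4, -1, 15, 39, 39, 6, -7, -2, -1, -1, -1, 0, 0, 0, -2, -4, -3] 100.0
185 [0, -4, -4, -4, -4, -5, -5, -5, -4, -3, 7, 41, -6, -2, -1, 0, -1, 1, 1] 49.0
240 [-5, -5, -4, -4, -4, -4, -4, -5, -5, -5, 0, 34, 60, 13, -5, -3, -1, -2, -1, 1, 1, 0, 0, 0, 0] 109.0
d4
120 [-4, -4, -4, -4, -4, -4, -4, -4, -4, -1, 14, 38, 37, 6, -7, -2, -2, -1, -1, 0, 0, 0, -2, -4, -2] 95.0
185 [0, -4, -4, -4, -4, -4, -4, -4, -4, -4, 6, 39, -5, -2, 0, -1, -1, 1, 0] 46.0
240 [-4, -4, -4, -4, -4, -4, -4, -4, -4, -5, 0, 33, 58, 12, -5, -3, -1, -1, -1, 1, 0, 0, 0, 1, 1] 106.0
0.072 [np.float64(189.96), np.float64(191.39), np.float64(188.77)]
0.065 [np.float64(191.62), np.float64(193.05), np.float64(190.43)]
0.063 [np.float64(192.09), np.float64(193.52), np.float64(190.9)]
0.1 [np.float64(0.0984), np.float64(0.0964), np.float64(0.1003)] [0.5523 0.0445]
0.093 [np.float64(0.1013), np.float64(0.0992), np.float64(0.1033)] [0.5524 0.0472]
```

Rim edge dropped ~2 px in line with a 7 mm drop, and post spacing fits the home height. Straddling the lever pin.

```bash
python3 -m jog '[-0.0575,-0.0277,0,0,0,0,190,-0.0575,-0.0277,0,0,0,0,190,-0.0575,-0.0277,-0.03,0,0,0,190,-0.0575,-0.0277,-0.06,0,0,0,190,-0.0575,-0.0277,-0.075,0,0,0,190,-0.0575,-0.0277,-0.09,0,0,0,190,-0.0575,-0.0277,-0.09,0,0,0,190,-0.0575,-0.0277,-0.09,0,0,0,210,-0.0575,-0.0277,-0.09,0,0,0,210]'
python3 - <<'E'
from h import *
s=readout.get_state(); print(s['force'],s['gripper_width'],s['gripper_force'])
f=lambda a:30*np.array([np.cos(np.radians(a)),np.sin(np.radians(a))])
for a in range(174,90,-4): print(178-a,(f(a)-f(178)).round(1))
b=optics.camera("side")[150:250,210:330,::-1]; cv2.imwrite("pics/l1.png",cv2.resize(b,None,fx=4,fy=4,interpolation=2))
E
```

```text
time_s: 7.5
tool_pos: [0.5635, -0.0777, 0.2717]
eef_rot: [-180.0, 0.1, 177.9]
force: [-0.1, -0.0, -0.0]
gripper_width: 0.194
gripper_force: 0.0
[-0.11344835 -0.0101956  -0.00034417] 0.19403297059244995 0.0
4 [0.1 2.1]
8 [0.4 4.2]
12 [0.9 6.2]
16 [1.5 8.2]
20 [ 2.2 10.2]
24 [ 3.  12.1]
28 [ 4. 14.]
32 [ 5.1 15.7]
36 [ 6.3 17.4]
40 [ 7.7 19. ]
44 [ 9.1 20.5]
48 [10.7 21.9]
52 [12.3 23.2]
56 [14.1 24.4]
60 [15.9 25.4]
64 [17.8 26.4]
68 [19.7 27.1]
72 [21.7 27.8]
76 [23.7 28.3]
80 [25.8 28.7]
84 [27.9 28.9]
```

View pics/l1.png

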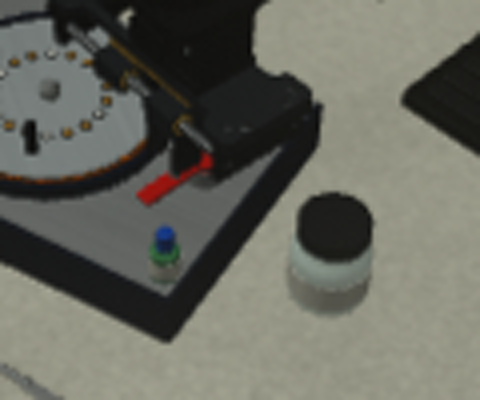

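```bash
python3 -m jog '[0.0004,0.0042,0,0,0,-8,210,0.0015,0.0082,0,0,0,-16,210,0.003,0.012,0,0,0,-24,210,0.005,0.0157,0,0,0,-32,210,0.0077,0.019,0,0,0,-40,210,0.0107,0.0219,0,0,0,-48,210,0.0107,0.0219,0,0,0,-48,210]'
python3 -m jog '[0.0016,0.0013,0,0,0,-4,210,0.0034,0.0025,0,0,0,-8,210,0.0052,0.0035,0,0,0,-12,210,0.0071,0.0045,0,0,0,-16,210]'
python3 look.py pics/d5.png
```

```text
time_s: 8.25
tool_pos: [0.5741, -0.0557, 0.2715]
eef_rot: [179.9, 0.1, 129.8]
force: [1.2, 0.2, 0.5]
gripper_width: 0.177
gripper_force: 0.0
time_s: 8.65
tool_pos: [0.5807, -0.0516, 0.271]
eef_rot: [180.0, 0.1, 114.0]
force: [-2.0, -2.4, 0.9]
gripper_width: 0.173
gripper_force: 0.9
[ 0.58068315 -0.05155977  0.27102696] [1.79987674e+02 5.84089991e-02 1.13980521e+02] [-2.02158371 -2.43486957  0.87965591]
scene [(np.int32(17), [0.609, 0.029])] 72
side [(np.int32(138), [0.494, 0.244]), (np.int32(8), [0.453, 0.036])] 163
```

```bash
python3 -m jog '[0.0019,0.0007,0,0,0,-4,210,0.0039,0.0014,0,0,0,-8,210,0.0059,0.0019,0,0,0,-12,210,0.008,0.0023,0,0,0,-14,210,0.008,0.0023,0,0,0,-14,210]'
```

```text
time_s: 9.25
tool_pos: [0.5885, -0.049, 0.2705]
eef_rot: [-180.0, -0.0, 100.1]
force: [-1.1, 0.1, 1.4]
gripper_width: 0.176
gripper_force: 0.7
```

```bash
python3 -m jog '[0.001,0,0,0,0,0,210,0.002,0,0,0,0,0,210]'; python3 -m jog '[0.001,0,0,0,0,0,210,0.002,0,0,0,0,0,210]'
```

```text
time_s: 9.45
tool_pos: [0.5896, -0.0489, 0.2703]
eef_rot: [-179.8, -0.1, 100.1]
force: [-9.6, -0.6, 8.1]
gripper_width: 0.175
gripper_force: 5.1
time_s: 9.65
tool_pos: [0.5906, -0.0489, 0.2702]
eef_rot: [-179.5, -0.1, 100.1]
force: [-16.9, 0.1, 12.6]
gripper_width: 0.178
gripper_force: 8.4
```

Stop reached. Ease off, lift, move clear and look.

```bash
python3 -m jog '[-0.0045,0,0,0,0,0,210,-0.0045,0,0,0,0,0,210,-0.0045,0,0.02,0,0,0,210,-0.0045,0,0.05,0,0,0,210,-0.0045,0,0.09,0,0,0,210,0.03,-0.01,0.12,0,0,8,210,0.05,-0.02,0.12,0,0,16,210,0.05,-0.02,0.12,0,0,24,210,0.05,-0.02,0.12,0,0,32,210,0.05,-0.02,0.12,0,0,40,210,0.05,-0.02,0.12,0,0,50,210,0.05,-0.02,0.12,0,0,50,210]'
python3 - <<'E'
from h import *
s=readout.get_state(); w=optics.camera("wrist"); b=cv2.resize(optics.camera("side")[120:240,160:320],(512,384),interpolation=2)
cv2.imwrite("pics/f.png",cv2.resize(np.hstack([w,b]),(800,300),interpolation=3)[:,:,::-1]); 
E
```

```text
time_s: 10.85
tool_pos: [0.6429, -0.0688, 0.3902]
eef_rot: [180.0, 0.0, 150.1]
force: [0.3, -0.4, -0.2]
gripper_width: 0.179
gripper_force: 0.0
```

View pics/f.png

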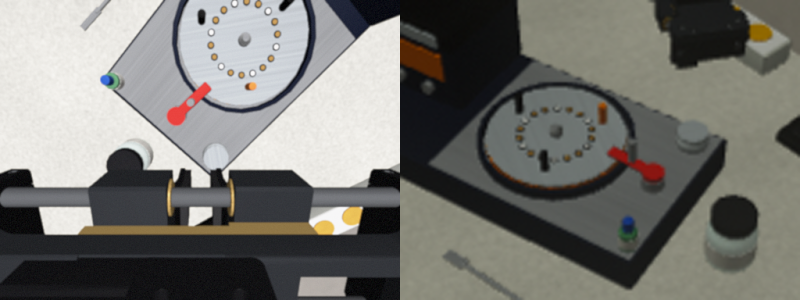

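The lever's end lies over the rim just past the spindle line (pivot (177,117), tip (209,87)). The carousel sits level in its collar and the other things stand where they were.

```bash
python3 -c "
from station import bot; print(bot.sign_off())"
```

```text
the job is handed in; nothing more can be done
None
```

I turned the carousel clockwise about 56° until it dropped onto its keys, swung the red lock lever over its rim to the stop, and handed the job in after about 11 s with the arm clear; the pictures and forces show both done, but `sign_off()` returned no verdict.

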